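# Stow a microscope objective in a braced-lid case

### The job

Raise the white accessory case's lid until you feel its folding side brace come up straight and stop it, let the lid back down fully onto the locked brace so that it stays propped open by itself, and stand the steel microscope objective upright in the round recess inside. Then close the case: lift the lid slightly up to the stop to take the load off the brace, let go, push the knee of the brace back just past straight so that it will fold, and lower the lid gently until it is fully shut. Never force the lid against the brace or push hard on the thin brace, which bends if its knee is pushed while still loaded, and leave the other things on the bench alone.

Things in the scene. Friction and masses are not known exactly. Their poses are not given: they have to be found in the camera images.
- case: white plastic accessory case, fixed to the bench, open-topped box 220 (x) x 240 (y) x 100 mm high, walls 6 mm, grey insert inside (top 28 mm above the bench). Origin: centre of its underside; x points from the front (latches, robot side) to the hinge side, z up. The brace is outside on its -y side
- knee (a joint): bend of the brace's knee: about 0 folded (lid shut), 2.29 dead straight, 2.95 locked over-centre on its stop. A light spring carries it just over straight when the lid is pulled up to its stop with 5 to 15 N extra; guiding the lid down again by about 0.15 rad until the brace stops it locks it (above 2.8). At 2.1 it is safely past straight on the folding side, and lowering the lid folds it on
- lid_hinge (a point): point on the hinge line, middle of the case's rear top edge, 100 mm above the bench, 110 mm in x from the case's centre; axes as the case. The lid turns about this y axis
- lid_grip (a point): centre of the lid's T-handle: round steel cross-bar 44 mm long along y, 16 mm diameter, on a 14 mm stem; 185 mm from the hinge line along the lid and 40 mm above the lid's underside plane (30 mm above its upper face). Pinched on the two ends of the bar, it pivots in the grip
- knee_pin (a point): middle of the free part of the dark thumb pin on the knee: smooth, round, 14 mm diameter, 50 mm long, sticking out along the case's -y from the brace, this point 35 mm out from the brace. Axes turn with the brace. When locked it lies about 25 mm forward (case -x) of the straight line and about 125 mm above the bench; it folds to the rear (case +x)
- nest (a point): centre of the floor of the round recess in the grey insert: 49 mm diameter, 16 mm deep; floor 12 mm above the bench, 68 mm towards the front from the case's centre. Axes as the case
- brace: thin folding steel stay on the case's -y side: two flat bars 84 and 78 mm long, 14 mm wide, joined at the knee. Origin: its lower pivot on the case side. Loaded by the lid on the lock, the pin would take 8 to 11 N, and the brace bends above 7 N; with the lid lifted to its stop and let go there, 1 to 4 N moves the pin past straight, more the further it is pushed
- anchor: small dark bracket of the brace's lower pivot, clamped in an upright slot on the case's -y side, 20 x 28 mm, about 40 mm above the bench; its height differs by a few mm from case to case. It slips in its slot if the lid is forced against the straight or locked brace (some 25 N more than the lid normally needs); it must not
- lid: white lid 228 x 246 x 10 mm, 1.1 kg. Origin on the hinge line; it runs along its -x to the front edge; z out of its top, vertical when shut, so its tilt is the lid's angle. Hinge friction (0.72 N m) holds it above about 1.1 rad; lower down it falls shut if let go. Raising takes 6 to 12 N at the handle. The brace stops it at 1.2 rad, up to 0.08 more or less from case to case: feel for this stop
- objective: steel microscope objective to be stowed: plain upright cylinder 34 mm diameter, 64 mm high, foot chamfered, narrower 22 mm neck above 52 mm; about 0.18 kg. Origin: centre of its underside, z up. Stands on the bench to the left of the case
- jar: bystander: small clear specimen jar with white cap, 42 mm diameter, 60 mm high; stands near the objective. Origin: centre of its underside
- kit: bystander: white flat screening-kit box with carrying handle, 150 x 190 x 34 mm, lying to the right of the case. Origin: centre of its underside
Things that resemble listed ones, but are neither listed nor needed, are in the scene too. Leave any black or orange look-alike of the objective alone.

How it is judged:
On the way, in this order (a step that is already met when the one before it is completed fails the run):
1. the lid is up, let go, and rests on the fully locked brace (value of joint knee above 2.8 rad and angle between lid's own z axis and vertical above 0.85 rad and contact force between lid and anything else below 0.5 N), for 0.2 s.
2. the objective stands released in the recess with the lid still propped on the locked brace (horizontal distance between objective and nest below 0.012 m and z of objective in the frame of nest below 0.005 m and angle between objective's own z axis and vertical below 0.1 rad and contact force between objective and the fingers below 0.3 N and value of joint knee above 2.8 rad), for 0.2 s.
3. the knee is folded back past straight while the lid is still up (value of joint knee below 2.2 rad and angle between lid's own z axis and vertical above 0.8 rad), for 0.1 s.
At the end, for the whole second after the job is handed in: The lid is fully shut (within 0.03 rad) and the objective stands upright (within 0.1 rad) on the floor of the recess (within 12 mm of its centre), at rest (angle between lid's own z axis and vertical below 0.03 rad and horizontal distance between objective and nest below 0.012 m and z of objective in the frame of nest below 0.005 m and angle between objective's own z axis and vertical below 0.1 rad and linear speed of objective below 0.02 m/s); the robot touches nothing.
It fails at once if the brace or its knee is pushed with more than 7 N (contact force between brace and anything else above 7 N).
It fails at once if the lid is forced against the brace so hard that the brace's clamped bracket slips by more than 3 mm (distance of anchor from where it was at the start of the episode above 0.003 m).
It fails at once if the lid is swung or slammed (angular speed of lid above 2 rad/s).
It fails at once if a bystander is moved by more than 25 mm (distance of any of jar, kit from where it was at the start of the episode above 0.025 m).
It also fails if it takes over 72 s, if anything falls off the work surface, if the arm or the gripper's body presses on something with over 40 N, if the wrist force passes 120 N, or if a joint passes its speed limit or range.

### The arm

A 6-joint arm with a two-finger parallel gripper is mounted at the origin on the work surface. World frame = base frame: x ahead of the robot, y to its left, z up, the work surface at z = 0. Lengths are in m, angles in rad, forces in N, time in s.
With the tool pointing down it reaches from about 0.375 to 0.9 m from the base axis. Payload 3.1 kg.
Tool frame: the origin (TCP) lies at the centre of the arm's flange, where the gripper is bolted on; the fingertips stand robot.tip_extent ahead of it and the grasp point (between the pads) lies 164 mm ahead of it (robot.tip_extent is the distance from the TCP to the fingertips, in m); z points along the fingers, y is the line along which they close (so a half turn about z gives the same grasp; the last joint's range is limited). The gripper opens to 87 mm and grips with 3 to 60 N. Pads are 19 mm wide; open, the fingers measure 117 mm over their backs; the gripper's body (75 mm by 190 mm) begins 51 mm behind the grasp point.
Start: joints at [0.996, 0.527, 1.433, -0, 1.181, -0.178], TCP at [0.242, 0.576, 0.405] pointing down, gripper open.
Joint ranges: [-3.08, 3.08], [-0.75, 2.2], [0.22, 2.44], [-1.43, 4.57], [0, 2.65], [-2.85, 2.85]. Speed limits (rad/s): [2.79, 2.79, 3.14, 3.14, 3.14, 3.14].

### API

Orientations are given as a unit quaternion [x, y, z, w].
In Python, from rig import get_obs, camera, hand_in, cut_out, robot gives the robot as it stands.
- The arm moves only by the tool step_arm, never from a script. Its argument "rows" is a list of rows, each a list of 6 numbers: the shift along the world's x, y, z in m, then the turn, a rotation vector about the world's x, y, z in degrees. A call has 1 to 12 rows; each row shifts and turns the commanded pose from where the row before left it; what a row does not reach is not made up. A row lasts 1/8 s, in which the tool goes at most 62.5 mm and 10.7 degrees, less where a joint would pass 70% of its speed; a pose out of reach is approached as far as the arm can. A call is refused whole if a number of a shift passes 0.0625 or a number of a turn 10.7, either way. A call with a gripper value outside its range is refused whole. "jaw" is the finger opening in m, from 0 to 0.087, set as the call begins (left out, the last holds). The fingers move at their own pace and stop on an object; "squeeze" is the grip in N (left out, the last holds). Time passes only in rows, so rows that do not move let the fingers close. It gives the time, the measured TCP pose, the force, the opening and the grip force at its end, in the units of the state.
- get_obs(): the state, without advancing time (a new reading comes with each control period).
- camera(name): name is "scene" or "top" or "wrist"; returns a dict with "pixels" (420x560x3 uint8, blue, green, red), "depth" (420x560 float32, m along the optical axis (not along the pixel's ray), 0 where there is no reading), "fov_y" (degrees; the focal length in pixels is half the picture's height over the tangent of half this angle, whatever the lens; pixels are square), "cx", "cy" (the principal point, pixels), "k1" (the pictures are not rectified: a ray, as slopes to the right and down, at radius r is drawn at 1 + k1 r^2 times it, then the intrinsics apply), "extrinsics" (4x4, takes a point from camera to world coordinates); the wrist camera has in their place "mount" (4x4, takes a point from camera to tool coordinates, whose origin is the TCP and whose axes are the flange's). Camera axes: x right, y up, looking along -z (the intrinsics and any distortion apply to the point x, -y, -z); pixel columns grow to the right and rows downward; lengths in m; the calibration is good to about 2 mm. A picture is of the moment at which its call begins: read the wrist's pose just before it.
- hand_in(): hands the job in; it is judged then, once.
Trained networks look in the newest picture that a camera, given by its name, has taken for a name from the list of things; names that differ only in an ending like _2 or _b are one class to them, and where a whole thing is asked for, a point or a joint stands for the part that bears it (a point fixed in the world has none). Each returns a list of dicts, best first, with "confidence" (0 to 1); they miss things now and then, are a little off and sometimes report something else, mostly with a low value. They report only what shows in the picture. A call takes as long as a camera call. They do not tell look-alikes from the thing itself.
- cut_out(label, camera): "region" (420x560 bool, what is visible of it) and "extent" ([centre column, centre row, width, height] in pixels, round what is visible of it).
The state is a dict: "time": time; "q": joint angles; "joint_velocities": joint speeds; "joint_torque": joint torques, N m; "position": TCP position; "tool_rot": TCP orientation; "ft_force": force on the tool from outside, world axes, zero at the start; "moment": the same for the moment, N m; "grip_width": finger opening in m; "grip_force": force on a finger pad.
Only numpy, scipy, OpenCV 4.12 (cv2) and the standard library are available. Lean on these libraries where they do the work, as an engineer would, in place of code of your own. Each camera call takes 0.05 s, during which the arm holds its last target. There are 200 camera calls.

## Working session

There is one attempt and no reset: what is moved stays moved. The work goes in short steps, Python scripts to look and compute and a tool call to move; the robot and the scene stay as the last step left them, time stands still between calls to the robot, and variables do not carry over. Pictures are saved under pics/ and viewed, at most 10 in all, crops included, and the job is handed in when it is done.

Besides the shell and the picture viewer there is one more tool, called after "Request:" as name([rows], argument=value, ...), one row to a line, values as JSON. step_arm: Moves the arm, as the interface text tells. Its arguments: {"type":"object","properties":{"rows":{"type":"array"},"jaw":{"type":"number"},"squeeze":{"type":"number"}},"required":["rows"]}

```bash
ls; mkdir -p pics; cat > h.py <<'E'
import numpy as np, cv2
from rig import get_obs, camera, hand_in, cut_out, robot
from scipy.spatial.transform import Rotation as R
def pts(c,T=None):
    "world xyz map"
    h,w=c['depth'].shape; f=h/2/np.tan(np.radians(c['fov_y'])/2)
    K=np.array([[f,0,c['cx']],[0,f,c['cy']],[0,0,1.]])
    u,v=np.meshgrid(np.arange(w),np.arange(h))
    p=np.stack([u,v],-1).reshape(-1,1,2).astype(float)
    s=cv2.undistortPoints(p,K,np.array([c['k1'],0,0,0,0.])).reshape(h,w,2)
    d=c['depth']; P=np.stack([s[...,0]*d,-s[...,1]*d,-d,np.ones_like(d)],-1)
    if T is None: T=c['extrinsics'] if 'extrinsics' in c else tcp()@c['mount']
    W=(P@np.array(T).T)[...,:3]; W[d==0]=np.nan
    return W
def tcp():
    o=get_obs(); T=np.eye(4); T[:3,:3]=R.from_quat(o['tool_rot']).as_matrix(); T[:3,3]=o['position']; return T
E
cat > a.py <<'E'
from h import *
print(robot.tip_extent, get_obs())
for n in ['scene','top']:
    c=camera(n); W=pts(c); np.save(n+'.npy',W); cv2.imwrite(f'pics/{n}0.png',c['pixels'])
    print(n,np.round(c['extrinsics'],3).tolist())
    for l in ['case','lid','lid_grip','knee_pin','brace','anchor','objective','jar','kit']:
        for r in cut_out(l,n)[:4]:
            P=W[r['region']]; P=P[~np.isnan(P[:,0])]
            if len(P): print(l,round(r['confidence'],2),np.round(r['extent']),'med',np.round(np.median(P,0),3),'lo',np.round(np.percentile(P,2,axis=0),3),'hi',np.round(np.percentile(P,98,axis=0),3))
E
python3 a.py
```

```text
pics
0.1822 {'time': 0.0, 'q': array([ 9.95493984e-01,  5.28440517e-01,  1.43389484e+00, -3.07073627e-05,
        1.18140235e+00, -1.78495574e-01]), 'joint_velocities': array([ 7.11985900e-04,  1.24038150e-03, -1.46776181e-04, -9.63457674e-04,
        8.07428007e-05, -6.75388942e-04]), 'joint_torque': array([-2.39667343e-04, -4.40041029e+01, -1.76591760e+01,  6.32470055e-02,
        5.82703308e-02, -1.74577690e-04]), 'position': array([0.24132915, 0.57615329, 0.40378935]), 'tool_rot': array([ 1.97098446e-01,  9.80383115e-01, -1.00247400e-03, -3.81530852e-04]), 'ft_force': array([-0.51959842, -0.5578442 , -0.15393433]), 'moment': array([ 0.01981415,  0.0444606 , -0.02956433]), 'grip_force': 0.0, 'grip_width': 0.08687091053285025}
scene [[-0.851, -0.339, 0.401, 0.965], [0.525, -0.535, 0.662, 0.7], [-0.009, 0.774, 0.633, 0.831], [0.0, 0.0, 0.0, 1.0]]
case 0.94 [267. 235. 101.  99.] med [ 0.57  -0.011  0.109] lo [ 0.446 -0.199  0.007] hi [0.677 0.062 0.115]
lid 0.93 [267. 219. 110.  73.] med [ 0.558 -0.052  0.111] lo [ 0.438 -0.192  0.106] hi [0.667 0.054 0.116]
lid_grip 0.88 [265. 219. 
[... 2122 characters left out ...]
35  0.108] lo [ 0.585 -0.266  0.   ] hi [ 0.615 -0.215  0.113]
objective 0.69 [194. 268.  17.  10.] med [0.382 0.203 0.057] lo [0.365 0.191 0.001] hi [0.396 0.221 0.068]
objective 0.69 [137. 234.  17.  11.] med [0.486 0.374 0.055] lo [0.471 0.365 0.012] hi [0.502 0.392 0.067]
objective 0.61 [165. 277.  13.  10.] med [0.357 0.287 0.057] lo [0.34  0.277 0.017] hi [0.374 0.306 0.068]
objective 0.5 [138. 259.  15.  11.] med [0.401 0.361 0.055] lo [0.385 0.351 0.004] hi [0.419 0.383 0.067]
jar 0.49 [159. 207.  24.  15.] med [0.564 0.317 0.058] lo [0.548 0.304 0.012] hi [0.582 0.339 0.065]
kit 0.75 [409. 243.  70.  69.] med [ 0.459 -0.423  0.035] lo [ 0.371 -0.519  0.011] hi [ 0.543 -0.33   0.04 ]
```

```bash
cat > b.py <<'E'
from h import *
a=cv2.imread('pics/scene0.png');b=cv2.imread('pics/top0.png')
A=cv2.resize(a[150:380,180:440],None,fx=1.6,fy=1.6,interpolation=cv2.INTER_CUBIC); B=cv2.resize(b[150:300,120:450],None,fx=1.6,fy=1.6,interpolation=cv2.INTER_CUBIC)
# 416x368, 528x240
C=np.zeros((600,800,3),np.uint8); A=A[:360]; C[:A.shape[0],:A.shape[1]]=A; C[360:600,:528]=B; cv2.imwrite('pics/m0.png',C)
for n in ['scene','top']:
    W=np.load(n+'.npy'); I=cv2.imread(f'pics/{n}0.png')
    m=(W[...,2]>.125)&(W[...,2]<.16)&(W[...,0]>.42)&(W[...,0]<.68)&(abs(W[...,1]+.07)<.14)
    P=W[m]; print(n,'handle',m.sum(),np.round(P.mean(0),4),np.round(P.min(0),3),np.round(P.max(0),3))
    m=(W[...,2]>.105)&(W[...,2]<.12)&(W[...,0]>.42)&(W[...,0]<.69)&(abs(W[...,1]+.07)<.136)
    r=cv2.minAreaRect(W[m][:,:2].astype(np.float32)); print('lid',r, cv2.boxPoints(r))
    # tops of cylinders
    for x,y in [(.36,.295),(.492,.382),(.407,.367),(.387,.21),(.57,.325)]:
        m=(W[...,2]>.055)&(W[...,2]<.075)&(np.hypot(W[...,0]-x,W[...,1]-y)<.04)
        if m.sum(): print('cyl top',x,y,np.round(np.median(W[m],0),4),np.round(I[m].mean(0)))
E
python3 b.py
```

```text
scene handle 84 [ 0.4799 -0.055   0.1432] [ 0.469 -0.082  0.126] [ 0.489 -0.035  0.15 ]
lid ((0.5507541298866272, -0.07642465829849243), (0.25747036933898926, 0.23270125687122345), 78.87049865722656) [[ 0.41174227 -0.18027994]
 [ 0.6400672  -0.22519761]
 [ 0.689766    0.02743062]
 [ 0.46144104  0.0723483 ]]
cyl top 0.36 0.295 [0.3614 0.2994 0.0613] [27. 27. 30.]
cyl top 0.492 0.382 [0.4925 0.3855 0.0624] [30. 31. 33.]
cyl top 0.407 0.367 [0.4084 0.3715 0.0617] [ 46. 150. 247.]
cyl top 0.387 0.21 [0.3891 0.2143 0.0622] [28. 28. 30.]
cyl top 0.57 0.325 [0.5715 0.3302 0.0597] [249. 251. 251.]
top handle 91 [ 0.4748 -0.061   0.1471] [ 0.466 -0.084  0.14 ] [ 0.485 -0.041  0.152]
lid ((0.5492478013038635, -0.07632090151309967), (0.2471296787261963, 0.23263855278491974), 78.98802947998047) [[ 0.41146764 -0.17539196]
 [ 0.6398227  -0.2198292 ]
 [ 0.68702793  0.02275015]
 [ 0.45867288  0.0671874 ]]
cyl top 0.36 0.295 [0.3566 0.2908 0.0631] [29. 29. 31.]
cyl top 0.492 0.382 [0.4869 0.3787 0.062 ] [28. 28. 30.]
cyl top 0.407 0.367 [0.4017 0.3658 0.0618] [ 67. 131. 223.]
cyl top 0.387 0.21 [0.3846 0.2068 0.0621] [31. 31. 34.]
cyl top 0.57 0.325 [0.5667 0.3233 0.0603] [235. 236. 235.]
```

View pics/m0.png

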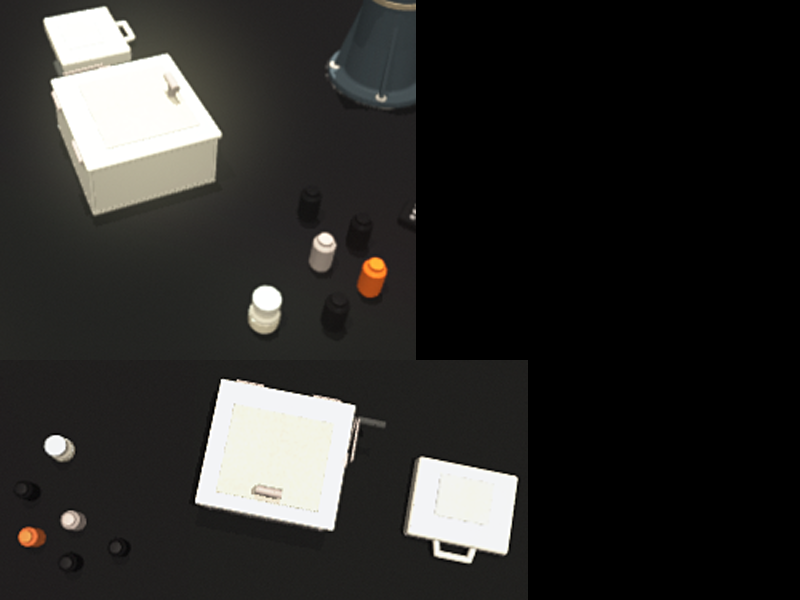

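Request:
step_arm([
  [0.025,-0.042,0.0,0,0,2],
  [0.025,-0.042,0.0,0,0,2],
  [0.025,-0.042,0.0,0,0,2],
  [0.025,-0.042,0.0,0,0,2],
  [0.025,-0.042,0.0,0,0,2],
  [0.025,-0.042,0.0,0,0,1.6],
  [0.01,-0.03,0,0,0,0],
  [0,0,0,0,0,0],
], jaw=0.07)

```text
time: 2.0
position: [0.4023, 0.2929, 0.4049]
tool_rot: [0.099, 0.995, -0.0, 0.0]
ft_force: [-0.4, 1.0, 0.8]
grip_width: 0.0701
grip_force: 0.0
```

```bash
cat > c.py <<'E'
from h import *
for n in ['scene','top']:
    W=np.load(n+'.npy'); I=cv2.imread(f'pics/{n}0.png'); u,v=((381,306) if n=='scene' else (165,250))
    S=np.zeros(I.shape[:2],bool); S[v-18:v+18,u-14:u+14]=1
    m=S&(W[...,2]>.058)&(W[...,2]<.075); print(n,'steel top',m.sum(),np.round(np.median(W[m],0),4),I[m].mean(0))
    m=S&(W[...,2]>.01)&(W[...,2]<.075); print(W[m].min(0),W[m].max(0))
T=tcp(); c=camera('wrist'); W=pts(c,T@c['mount']); cv2.imwrite('pics/w1.png',c['pixels']); print(np.round(T,3).tolist(),np.round(c['mount'],3).tolist())
for l in ['objective','jar']:
    for r in cut_out(l,'wrist')[:6]:
        P=W[r['region']]; P=P[~np.isnan(P[:,0])]; t=P[P[:,2]>np.nanmax(P[:,2])-.005]
        print(l,round(r['confidence'],2),np.round(r['extent']),'top',np.round((t.min(0)+t.max(0))/2,4),np.ptp(t,axis=0),'all',np.round(P.min(0),3),np.round(P.max(0),3),c['pixels'][r['region']].mean(0))
E
python3 c.py
```

```text
scene steel top 69 [0.4377 0.298  0.0619] [209.08695652 221.62318841 232.        ]
[0.41854502 0.28117963 0.01049949] [0.45441856 0.31510533 0.06499644]
top steel top 56 [0.4325 0.2914 0.0638] [191.03571429 204.57142857 220.75      ]
[0.41636129 0.27535811 0.01235257] [0.4489877  0.30639252 0.06913296]
[[-0.98, 0.197, 0.0, 0.402], [0.197, 0.98, -0.0, 0.293], [-0.0, -0.0, -1.0, 0.405], [0.0, 0.0, 0.0, 1.0]] [[0.0, 0.956, 0.293, 0.081], [1.0, -0.0, -0.0, -0.0], [-0.0, 0.293, -0.956, 0.019], [0.0, 0.0, 0.0, 1.0]]
objective 0.96 [290. 206.  27.  36.] top [0.4332 0.2957 0.0644] [0.02077583 0.02127684 0.00493839] all [0.416 0.278 0.001] [0.449 0.312 0.067] [245.08902439 249.00365854 251.82439024]
objective 0.82 [210. 182.  37.  36.] top [0.3841 0.2105 0.0644] [0.02102328 0.02089579 0.00490467] all [ 0.367  0.195 -0.   ] [0.4   0.228 0.067] [93.60532407 94.29976852 97.73726852]
objective 0.8 [364. 233.  32.  34.] top [0.4002 0.3379 0.24  ] [0. 0. 0.] all [0.4   0.338 0.001] [0.534 0.411 0.24 ] [83.98863636 85.69949495 94.32575758]
objective 0.78 [345. 172.  35.  35.] top [0.4027 0.3681 0.0648] [0.02127294 0.02008998 0.00477384] all [0.386 0.352 0.   ] [0.419 0.396 0.067] [ 62.85017836 221.15933413 254.77764566]
objective 0.74 [276. 146.  31.  33.] top [0.3572 0.2965 0.0646] [0.02141492 0.02129917 0.00475084] all [ 0.34   0.274 -0.   ] [0.38  0.314 0.067] [90.44587629 91.52706186 96.27190722]
objective 0.65 [ 39. 257.  72.  20.] top [0.3504 0.225  0.3027] [0.00333406 0.01919549 0.00465372] all [ 0.349 -0.148 -0.001] [0.449 0.235 0.305] [226.47878788 232.84242424 235.98585859]
jar 0.62 [332. 292.  36.  49.] top [0.3757 0.3129 0.3088] [0.00743836 0.00239491 0.00498584] all [0.372 0.307 0.   ] [0.625 0.352 0.311] [251.05020921 253.17154812 253.47280335]
```

Request:
step_arm([
  [0.009,-0.044,0.006,0,0,0],
  [0.009,-0.044,0.006,0,0,0],
  [0.009,-0.044,0.006,0,0,0],
  [0.009,-0.044,0.006,0,0,0],
  [0.009,-0.044,0.006,0,0,0],
  [0.009,-0.044,0.006,0,0,0],
  [0.009,-0.044,0.006,0,0,0],
  [0.009,-0.044,0.003,0,0,0],
  [0,0,0,0,0,0],
])

```text
time: 3.28
position: [0.4748, -0.059, 0.4502]
tool_rot: [0.098, 0.995, -0.0, 0.001]
ft_force: [0.9, 0.6, -0.6]
grip_width: 0.0701
grip_force: 0.0
```

```bash
cat > d.py <<'E'
from h import *
T=tcp(); c=camera('wrist'); W=pts(c,T@c['mount']); cv2.imwrite('pics/w2.png',c['pixels']); print(np.round(T[:3,3],4))
Z=W[...,2]; near=(np.hypot(W[...,0]-.478,W[...,1]+.06)<.05)
m=near&(Z>.142)&(Z<.16); r=cv2.minAreaRect(W[m][:,:2].astype(np.float32)); print('bar',m.sum(),r,Z[m].max(),W[m].mean(0))
m=(Z>.104)&(Z<.116)&(W[...,0]>.41)&(W[...,0]<.7)&(abs(W[...,1]+.07)<.138)
r=cv2.minAreaRect(W[m][:,:2].astype(np.float32)); print('lid',r,cv2.boxPoints(r).tolist(),np.median(Z[m]))
for l in ['knee_pin','brace','anchor']:
    for r in cut_out(l,'wrist')[:2]:
        P=W[r['region']]; P=P[~np.isnan(P[:,0])]
        print(l,round(r['confidence'],2),np.round(r['extent']),np.round(np.median(P,0),3),np.round(P.min(0),3),np.round(P.max(0),3))
E
python3 d.py
```

```text
[ 0.4748 -0.059   0.4502]
bar 633 ((0.47470927238464355, -0.05995132029056549), (0.043145108968019485, 0.014136072248220444), 78.96623229980469) 0.15075217614562336 [ 0.47402252 -0.05979645  0.14740241]
lid ((0.5477927923202515, -0.07993835210800171), (0.25651097297668457, 0.2331908643245697), 78.6397476196289) [[0.40821826457977295, -0.18271441757678986], [0.6368404626846313, -0.22864772379398346], [0.68736732006073, 0.022837713360786438], [0.4587451219558716, 0.06877101957798004]] 0.11219561886094204
anchor 0.26 [282. 236. 226. 178.] [ 0.502 -0.069  0.112] [ 0.412 -0.257 -0.001] [0.776 0.103 0.357]
```

View pics/w2.png

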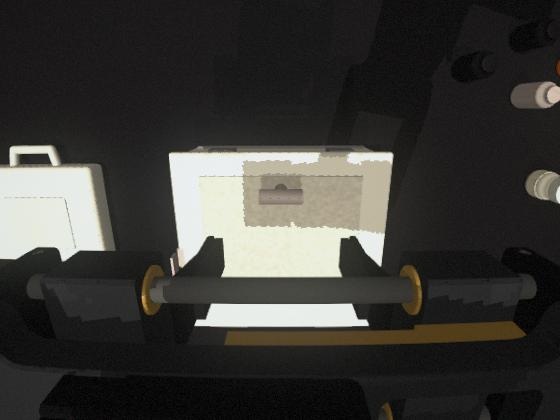

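Request:
step_arm([
  [0,-0.001,-0.04,0,0,0],
  [0,0,-0.04,0,0,0],
  [0,0,-0.04,0,0,0],
  [0,0,-0.026,0,0,0],
  [0,0,0,0,0,0],
])

```text
time: 4.1
position: [0.4727, -0.057, 0.3022]
tool_rot: [0.096, 0.995, 0.001, -0.003]
ft_force: [-0.2, -0.4, -0.9]
grip_width: 0.0699
grip_force: 0.0
```

Request:
step_arm([
  [0,0,0,0,0,0],
  [0,0,0,0,0,0],
  [0,0,0,0,0,0],
  [0,0,0,0,0,0],
], jaw=0.03, squeeze=40)

```text
time: 4.6
position: [0.4736, -0.0593, 0.3046]
tool_rot: [0.096, 0.995, -0.001, 0.001]
ft_force: [-1.7, -4.2, 2.9]
grip_width: 0.0436
grip_force: 40.0
```

```bash
cat > e.py <<'E'
import numpy as np
Rr=np.hypot(.185,.04); a0=np.arctan2(.04,.185); ex=np.array([.981,-.1925])
def P(t): return np.array([*( -Rr*np.cos(t+a0)*ex), Rr*np.sin(t+a0)])
t=np.concatenate([np.arange(0,1.0,.05),np.arange(1.0,1.33,.02)])
for a,b in zip(t[:-1],t[1:]): print(f'{b:.2f}',np.round(P(b)-P(a),4),np.round(P(b)-P(0),4))
E
python3 e.py
```

```text
0.05 [ 0.0022 -0.0004  0.0092] [ 0.0022 -0.0004  0.0092]
0.10 [ 0.0026 -0.0005  0.0091] [ 0.0048 -0.0009  0.0183]
0.15 [ 0.0031 -0.0006  0.0089] [ 0.0079 -0.0016  0.0272]
0.20 [ 0.0035 -0.0007  0.0088] [ 0.0114 -0.0022  0.036 ]
0.25 [ 0.0039 -0.0008  0.0086] [ 0.0154 -0.003   0.0445]
0.30 [ 0.0044 -0.0009  0.0084] [ 0.0197 -0.0039  0.0529]
0.35 [ 0.0048 -0.0009  0.0081] [ 0.0245 -0.0048  0.061 ]
0.40 [ 0.0051 -0.001   0.0079] [ 0.0296 -0.0058  0.0689]
0.45 [ 0.0055 -0.0011  0.0076] [ 0.0351 -0.0069  0.0765]
0.50 [ 0.0059 -0.0012  0.0073] [ 0.041  -0.0081  0.0838]
0.55 [ 0.0062 -0.0012  0.007 ] [ 0.0473 -0.0093  0.0908]
0.60 [ 0.0066 -0.0013  0.0067] [ 0.0539 -0.0106  0.0975]
0.65 [ 0.0069 -0.0014  0.0063] [ 0.0608 -0.0119  0.1038]
0.70 [ 0.0072 -0.0014  0.006 ] [ 0.068  -0.0133  0.1098]
0.75 [ 0.0075 -0.0015  0.0056] [ 0.0754 -0.0148  0.1154]
0.80 [ 0.0078 -0.0015  0.0052] [ 0.0832 -0.0163  0.1206]
0.85 [ 0.008  -0.0016  0.0048] [ 0.0912 -0.0179  0.1254]
0.90 [ 0.0082 -0.0016  0.0044] [ 0.0994 -0.0195  0.1298]
0.95 [ 0.0084 -0.0017  0.004 ] [ 0.1078 -0.0212  0.1337]
1.00 [ 0.0086 -0.
[... 251 characters left out ...]
-0.0256  0.142 ]
1.10 [ 0.0036 -0.0007  0.001 ] [ 0.1341 -0.0263  0.143 ]
1.12 [ 0.0036 -0.0007  0.0009] [ 0.1377 -0.027   0.1439]
1.14 [ 0.0036 -0.0007  0.0009] [ 0.1414 -0.0277  0.1448]
1.16 [ 0.0036 -0.0007  0.0008] [ 0.145  -0.0285  0.1456]
1.18 [ 0.0036 -0.0007  0.0007] [ 0.1486 -0.0292  0.1463]
1.20 [ 0.0037 -0.0007  0.0006] [ 0.1523 -0.0299  0.1469]
1.22 [ 0.0037 -0.0007  0.0006] [ 0.156  -0.0306  0.1475]
1.24 [ 0.0037 -0.0007  0.0005] [ 0.1597 -0.0313  0.148 ]
1.26 [ 0.0037 -0.0007  0.0004] [ 0.1633 -0.0321  0.1484]
1.28 [ 0.0037 -0.0007  0.0003] [ 0.167  -0.0328  0.1487]
1.30 [ 0.0037 -0.0007  0.0003] [ 0.1707 -0.0335  0.149 ]
1.32 [ 0.0037 -0.0007  0.0002] [ 0.1745 -0.0342  0.1491]
```

Request:
step_arm([
  [0.002,-0.0004,0.009,0,0,0],
  [0.0026,-0.0005,0.0092,0,0,0],
  [0.0031,-0.0006,0.009,0,0,0],
  [0.0035,-0.0007,0.0088,0,0,0],
  [0.0039,-0.0008,0.0086,0,0,0],
  [0.0044,-0.0009,0.0084,0,0,0],
  [0.0048,-0.0009,0.0081,0,0,0],
  [0.0051,-0.001,0.0079,0,0,0],
  [0.0055,-0.0011,0.0076,0,0,0],
  [0.0059,-0.0012,0.0073,0,0,0],
])

```text
time: 5.85
position: [0.5125, -0.0672, 0.385]
tool_rot: [0.097, 0.995, -0.0, -0.005]
ft_force: [-1.5, -5.0, -15.2]
grip_width: 0.0437
grip_force: 40.0
```

Request:
step_arm([
  [0.0062,-0.0012,0.007,0,0,0],
  [0.0066,-0.0013,0.0067,0,0,0],
  [0.0069,-0.0014,0.0063,0,0,0],
  [0.0072,-0.0014,0.006,0,0,0],
  [0.0075,-0.0015,0.0056,0,0,0],
  [0.0078,-0.0015,0.0052,0,0,0],
  [0.008,-0.0016,0.0048,0,0,0],
  [0.0082,-0.0016,0.0044,0,0,0],
  [0,0,0,0,0,0],
])

```text
time: 6.98
position: [0.5694, -0.0783, 0.4319]
tool_rot: [0.097, 0.995, -0.0, -0.008]
ft_force: [-8.8, -2.7, 0.6]
grip_width: 0.0436
grip_force: 40.0
```

Request:
step_arm([
  [0.0084,-0.0017,0.004,0,0,0],
  [0.0086,-0.0017,0.0035,0,0,0],
  [0.007,-0.0014,0.0025,0,0,0],
  [0,0,0,0,0,0],
])

```text
time: 7.48
position: [0.5937, -0.0832, 0.4431]
tool_rot: [0.097, 0.995, -0.0, -0.007]
ft_force: [-10.2, -2.2, 3.7]
grip_width: 0.0434
grip_force: 40.0
```

Request:
step_arm([
  [0.0036,-0.0007,0.0011,0,0,0],
  [0.0036,-0.0007,0.0011,0,0,0],
  [0.0036,-0.0007,0.001,0,0,0],
  [0,0,0,0,0,0],
])

```text
time: 7.98
position: [0.6043, -0.0852, 0.4467]
tool_rot: [0.097, 0.995, -0.0, -0.007]
ft_force: [-10.3, -2.0, 5.3]
grip_width: 0.0436
grip_force: 40.0
```

Request:
step_arm([
  [0.0036,-0.0007,0.0009,0,0,0],
  [0,0,0,0,0,0],
])

```text
time: 8.22
position: [0.608, -0.0859, 0.4478]
tool_rot: [0.097, 0.995, -0.001, -0.006]
ft_force: [-10.0, -1.9, 6.1]
grip_width: 0.0434
grip_force: 40.0
```

Request:
step_arm([
  [0.0036,-0.0007,0.0016,0,0,0],
  [0,0,0,0,0,0],
])

```text
time: 8.48
position: [0.6117, -0.0867, 0.4488]
tool_rot: [0.097, 0.995, -0.0, -0.006]
ft_force: [-9.0, -3.4, 3.9]
grip_width: 0.0434
grip_force: 40.0
```

Request:
step_arm([
  [0.003,-0.0006,0.0012,0,0,0],
  [0,0,0,0,0,0],
])

```text
time: 8.72
position: [0.6147, -0.0873, 0.4496]
tool_rot: [0.097, 0.995, -0.0, -0.006]
ft_force: [-8.4, -2.0, 1.8]
grip_width: 0.0436
grip_force: 40.0
```

Request:
step_arm([
  [0.003,-0.0006,0.0008,0,0,0],
  [0,0,0,0,0,0],
])

```text
time: 8.98
position: [0.6178, -0.0879, 0.4504]
tool_rot: [0.097, 0.995, -0.0, -0.006]
ft_force: [-8.6, -3.0, 1.5]
grip_width: 0.0434
grip_force: 40.0
```

Request:
step_arm([
  [0.003,-0.0006,0.0007,0,0,0],
  [0,0,0,0,0,0],
])

```text
time: 9.22
position: [0.6209, -0.0885, 0.4511]
tool_rot: [0.097, 0.995, -0.0, -0.006]
ft_force: [-7.9, -3.0, 1.5]
grip_width: 0.0438
grip_force: 40.0
```

Request:
step_arm([
  [0.002,-0.0004,0.0004,0,0,0],
  [0,0,0,0,0,0],
])

```text
time: 9.48
position: [0.6228, -0.0889, 0.4515]
tool_rot: [0.097, 0.995, -0.0, -0.006]
ft_force: [-8.3, -2.3, 1.8]
grip_width: 0.0433
grip_force: 40.0
```

Request:
step_arm([
  [0.0025,-0.0005,0.0005,0,0,0],
  [0,0,0,0,0,0],
])

```text
time: 9.72
position: [0.6254, -0.0894, 0.452]
tool_rot: [0.097, 0.995, -0.0, -0.006]
ft_force: [-8.1, -1.8, 1.9]
grip_width: 0.0432
grip_force: 40.0
```

Request:
step_arm([
  [0.002,-0.0004,0.0004,0,0,0],
  [0,0,0,0,0,0],
])

```text
time: 9.98
position: [0.6274, -0.0898, 0.4524]
tool_rot: [0.097, 0.995, -0.0, -0.006]
ft_force: [-8.4, -1.7, 1.1]
grip_width: 0.0434
grip_force: 40.0
```

Request:
step_arm([
  [0.002,-0.0004,0.0003,0,0,0],
  [0,0,0,0,0,0],
])

```text
time: 10.22
position: [0.6295, -0.0903, 0.4528]
tool_rot: [0.097, 0.995, -0.0, -0.006]
ft_force: [-8.0, -2.1, 3.7]
grip_width: 0.0437
grip_force: 40.0
```

Request:
step_arm([
  [0.002,-0.0004,0.0004,0,0,0],
  [0,0,0,0,0,0],
])

```text
time: 10.48
position: [0.6316, -0.0907, 0.4532]
tool_rot: [0.097, 0.995, -0.0, -0.006]
ft_force: [-7.9, -2.2, 2.0]
grip_width: 0.0436
grip_force: 40.0
```

Request:
step_arm([
  [0.002,-0.0004,0.0004,0,0,0],
  [0,0,0,0,0,0],
])

```text
time: 10.72
position: [0.6337, -0.0911, 0.4535]
tool_rot: [0.097, 0.995, -0.0, -0.006]
ft_force: [-7.4, -2.6, 1.2]
grip_width: 0.0435
grip_force: 40.0
```

Request:
step_arm([
  [0.002,-0.0004,0.0003,0,0,0],
  [0,0,0,0,0,0],
])

```text
time: 10.98
position: [0.6356, -0.0915, 0.4537]
tool_rot: [0.097, 0.995, -0.0, -0.006]
ft_force: [-6.9, -2.3, 1.6]
grip_width: 0.0435
grip_force: 40.0
```

Request:
step_arm([
  [0.002,-0.0004,0.0003,0,0,0],
  [0,0,0,0,0,0],
])

```text
time: 11.22
position: [0.6366, -0.0917, 0.4538]
tool_rot: [0.097, 0.995, -0.0, -0.008]
ft_force: [-11.4, -2.6, 2.9]
grip_width: 0.0438
grip_force: 40.0
```

Request:
step_arm([
  [0.002,-0.0004,0.0002,0,0,0],
  [0,0,0,0,0,0],
])

```text
time: 11.48
position: [0.6378, -0.0919, 0.4538]
tool_rot: [0.097, 0.995, -0.0, -0.01]
ft_force: [-13.0, -1.4, 4.0]
grip_width: 0.0434
grip_force: 40.0
```

Request:
step_arm([
  [0.002,-0.0004,0.0002,0,0,0],
  [0,0,0,0,0,0],
])

```text
time: 11.72
position: [0.6389, -0.0921, 0.4538]
tool_rot: [0.097, 0.995, 0.0, -0.012]
ft_force: [-17.4, -1.7, 5.7]
grip_width: 0.0436
grip_force: 40.0
```

Request:
step_arm([
  [0,0,0,0,0,0],
  [0,0,0,0,0,0],
  [-0.0037,0.0007,-0.0002,0,0,0],
  [-0.0037,0.0007,-0.0003,0,0,0],
  [-0.0037,0.0007,-0.0005,0,0,0],
  [-0.0036,0.0007,-0.0007,0,0,0],
  [0,0,0,0,0,0],
])

```text
time: 12.6
position: [0.6292, -0.0902, 0.4531]
tool_rot: [0.097, 0.995, -0.001, -0.001]
ft_force: [-2.3, -5.3, -4.4]
grip_width: 0.0435
grip_force: 40.0
```

```bash
cat > f.py <<'E'
from h import *
import sys
c=camera('top'); W=pts(c); I=c['pixels']; cv2.imwrite('pics/t_%s.png'%sys.argv[1],I)
ex=np.array([.981,-.1925]); ey=np.array([.1925,.981]); C=np.array([.5483,-.0744])
Q=np.dstack([(W[...,:2]-C)@ex,(W[...,:2]-C)@ey,W[...,2]])
m=(Q[...,1]<-.138)&(Q[...,1]>-.20)&(Q[...,2]>.03)&(abs(Q[...,0])<.16)&(Q[...,2]<.3)
m2=m&(Q[...,1]<-.15)
print('pin(case frame)',m2.sum(),np.round(np.median(Q[m2],0),4),np.round(Q[m2].min(0),3),np.round(Q[m2].max(0),3))
for l in ['knee_pin']:
    for r in cut_out(l,'top')[:2]:
        P=Q[r['region']];P=P[~np.isnan(P[:,0])]; print(l,round(r['confidence'],2),r['extent'],np.round(np.median(P,0),4))
E
python3 f.py 1
```

```text
pin(case frame) 58 [ 0.043  -0.1657  0.13  ] [ 0.038 -0.182  0.123] [ 0.051 -0.151  0.136]
knee_pin 0.54 [351.6, 203.1, 22.3, 7.8] [ 0.0439 -0.1579  0.1301]
knee_pin 0.47 [299.5, 177.7, 101.7, 30.2] [ 0.0411 -0.0962  0.3049]
```

Request:
step_arm([
  [-0.0036,0.0007,-0.0007,0,0,0],
  [-0.0036,0.0007,-0.0008,0,0,0],
  [0,0,0,0,0,0],
])

```text
time: 13.08
position: [0.6227, -0.089, 0.452]
tool_rot: [0.097, 0.995, -0.001, 0.001]
ft_force: [0.3, -4.8, -4.4]
grip_width: 0.0439
grip_force: 40.0
```

Request:
step_arm([
  [-0.0036,0.0007,-0.0009,0,0,0],
  [0,0,0,0,0,0],
])

```text
time: 13.32
position: [0.6196, -0.0883, 0.4514]
tool_rot: [0.097, 0.995, -0.001, 0.002]
ft_force: [1.2, -5.3, -5.5]
grip_width: 0.0436
grip_force: 40.0
```

```bash
python3 f.py 2
```

```text
pin(case frame) 58 [ 0.0337 -0.1661  0.1313] [ 0.027 -0.182  0.124] [ 0.041 -0.15   0.137]
```

Request:
step_arm([
  [-0.0036,0.0007,-0.0009,0,0,0],
  [0,0,0,0,0,0],
])

```text
time: 13.68
position: [0.6163, -0.0877, 0.4507]
tool_rot: [0.097, 0.995, -0.001, 0.003]
ft_force: [1.7, -5.0, -6.2]
grip_width: 0.0432
grip_force: 40.0
```

Request:
step_arm([
  [-0.0036,0.0007,-0.001,0,0,0],
  [0,0,0,0,0,0],
])

```text
time: 13.92
position: [0.6127, -0.087, 0.4499]
tool_rot: [0.097, 0.995, -0.001, 0.003]
ft_force: [1.7, -5.6, -5.3]
grip_width: 0.0435
grip_force: 40.0
```

Request:
step_arm([
  [-0.002,0.0004,-0.0006,0,0,0],
  [0,0,0,0,0,0],
])

```text
time: 14.18
position: [0.611, -0.0866, 0.4495]
tool_rot: [0.097, 0.995, -0.001, 0.004]
ft_force: [1.4, -4.6, -4.4]
grip_width: 0.0433
grip_force: 40.0
```

```bash
python3 f.py 3
```

```text
pin(case frame) 56 [ 0.0266 -0.1655  0.1308] [ 0.02  -0.182  0.126] [ 0.034 -0.151  0.135]
knee_pin 0.54 [350.2, 200.4, 18.4, 25.1] [ 0.0281 -0.1539  0.1317]
```

Request:
step_arm([
  [-0.002,0.0004,-0.0006,0,0,0],
  [0,0,0,0,0,0],
])

```text
time: 14.52
position: [0.609, -0.0862, 0.449]
tool_rot: [0.097, 0.995, -0.001, 0.004]
ft_force: [1.8, -5.2, -5.0]
grip_width: 0.0435
grip_force: 40.0
```

Request:
step_arm([
  [-0.002,0.0004,-0.0006,0,0,0],
  [0,0,0,0,0,0],
])

```text
time: 14.78
position: [0.607, -0.0858, 0.4484]
tool_rot: [0.097, 0.995, -0.001, 0.004]
ft_force: [1.8, -4.8, -4.3]
grip_width: 0.0436
grip_force: 40.0
```

Request:
step_arm([
  [-0.002,0.0004,-0.0006,0,0,0],
  [0,0,0,0,0,0],
])

```text
time: 15.02
position: [0.6053, -0.0855, 0.448]
tool_rot: [0.097, 0.995, -0.001, 0.005]
ft_force: [3.0, -5.0, -4.7]
grip_width: 0.0439
grip_force: 40.0
```

```bash
python3 f.py 4
```

```text
pin(case frame) 57 [ 0.0224 -0.166   0.1308] [ 0.016 -0.181  0.125] [ 0.03  -0.15   0.134]
```

Request:
step_arm([
  [-0.002,0.0004,-0.0006,0,0,0],
  [0,0,0,0,0,0],
])

```text
time: 15.38
position: [0.6041, -0.0853, 0.4478]
tool_rot: [0.097, 0.995, -0.002, 0.006]
ft_force: [5.5, -6.1, -5.3]
grip_width: 0.0434
grip_force: 40.0
```

Request:
step_arm([
  [-0.002,0.0004,-0.0006,0,0,0],
  [0,0,0,0,0,0],
])

```text
time: 15.62
position: [0.6028, -0.085, 0.4476]
tool_rot: [0.097, 0.995, -0.002, 0.008]
ft_force: [7.1, -5.9, -4.5]
grip_width: 0.0434
grip_force: 40.0
```

```bash
python3 f.py 5
```

```text
pin(case frame) 57 [ 0.0216 -0.1662  0.1309] [ 0.016 -0.182  0.125] [ 0.029 -0.15   0.136]
knee_pin 0.45 [348.4, 201.5, 21.0, 28.4] [ 0.0226 -0.1576  0.1305]
```

Request:
step_arm([
  [0.0022,-0.0004,0.0006,0,0,0],
  [0,0,0,0,0,0],
])

```text
time: 15.98
position: [0.6038, -0.0852, 0.4476]
tool_rot: [0.097, 0.995, -0.001, 0.005]
ft_force: [3.0, -5.2, -4.4]
grip_width: 0.0434
grip_force: 40.0
```

Request:
step_arm([
  [0,0,0,0,0,0],
  [0,0,0,0,0,0],
  [0,0,0,0,0,0],
  [0,0,0,0,0,0],
  [0,0,0.02,0,0,0],
  [0,0,0.04,0,0,0],
  [0,0,0.04,0,0,0],
  [0,0,0,0,0,0],
], jaw=0.07)

```text
time: 16.98
position: [0.6021, -0.084, 0.5506]
tool_rot: [0.097, 0.995, -0.001, 0.004]
ft_force: [1.3, -0.5, -0.2]
grip_width: 0.0699
grip_force: 0.0
```

```bash
python3 f.py 6
```

```text
pin(case frame) 56 [ 0.0214 -0.1665  0.1309] [ 0.016 -0.181  0.124] [ 0.029 -0.151  0.135]
knee_pin 0.43 [349.9, 210.2, 20.3, 10.2] [ 0.0222 -0.154   0.131 ]
```

Request:
step_arm([
  [-0.0188,0.0422,0,0,0,0],
  [-0.0188,0.0422,0,0,0,0],
  [-0.0188,0.0422,0,0,0,0],
  [-0.0188,0.0422,-0.01,0,0,0],
  [-0.0188,0.0422,-0.04,0,0,0],
  [-0.0188,0.0422,-0.04,0,0,0],
  [-0.0188,0.0422,-0.04,0,0,0],
  [-0.0188,0.0422,-0.04,0,0,0],
  [-0.0188,0.0422,-0.04,0,0,0],
  [0,0,0,0,0,0],
  [0,0,0,0,0,0],
], jaw=0.062)

```text
time: 18.45
position: [0.4324, 0.2956, 0.3357]
tool_rot: [0.097, 0.995, -0.001, -0.001]
ft_force: [0.8, 0.6, 0.5]
grip_width: 0.062
grip_force: 0.0
```

```bash
cat > g.py <<'E'
from h import *
o=get_obs(); print(o['position'],o['tool_rot'],o['ft_force'])
T=tcp(); c=camera('wrist'); W=pts(c,T@c['mount']); I=c['pixels']
d=np.hypot(W[...,0]-.433,W[...,1]-.2955)
m=(d<.03)&(W[...,2]>.06)&(W[...,2]<.07); P=W[m]; print(m.sum(),(P.min(0)+P.max(0))/2,np.ptp(P,axis=0),I[m].mean(0))
E
python3 g.py
```

```text
[0.43236335 0.29560134 0.33574354] [ 9.66273079e-02  9.95320268e-01 -5.54657335e-04 -6.47968401e-04] [0.81664372 0.63463836 0.54471014]
466 [0.43306235 0.29567329 0.06348002] [0.02106528 0.02179161 0.00695795] [253.81759657 254.48497854 254.82403433]
```

Request:
step_arm([
  [0.0005,0,-0.04,0,0,0],
  [0,0,-0.04,0,0,0],
  [0,0,-0.03,0,0,0],
  [0,0,-0.0177,0,0,0],
  [0,0,0,0,0,0],
  [0,0,0,0,0,0],
])

```text
time: 19.25
position: [0.4341, 0.2953, 0.2099]
tool_rot: [0.098, 0.995, 0.001, 0.001]
ft_force: [0.5, 1.1, -0.8]
grip_width: 0.0623
grip_force: 0.0
```

Request:
step_arm([
  [0,0,0,0,0,0],
  [0,0,0,0,0,0],
  [0,0,0,0,0,0],
  [0,0,0,0,0,0],
], jaw=0.025, squeeze=25)

```text
time: 19.75
position: [0.433, 0.2958, 0.209]
tool_rot: [0.097, 0.995, 0.0, 0.0]
ft_force: [-0.5, -1.2, 2.7]
grip_width: 0.0333
grip_force: 25.0
```

Request:
step_arm([
  [0,0,0.03,0,0,0],
  [0,0,0.045,0,0,0],
  [0,0,0.045,0,0,0],
  [0.0054,-0.0397,0.03,0,0,0],
  [0.0054,-0.0397,0,0,0,0],
  [0.0054,-0.0397,0,0,0,0],
  [0.0054,-0.0397,0,0,0,0],
  [0.0054,-0.0397,0,0,0,0],
  [0.0054,-0.0397,0,0,0,0],
  [0.0054,-0.0397,0,0,0,0],
  [0.0054,-0.0397,0,0,0,0],
  [0.0054,-0.0397,0,0,0,0],
])

```text
time: 21.25
position: [0.4814, -0.0627, 0.3584]
tool_rot: [0.097, 0.995, 0.0, -0.0]
ft_force: [0.4, 0.4, -1.3]
grip_width: 0.0333
grip_force: 25.0
```

```bash
cat > i.py <<'E'
from h import *
o=get_obs(); print(o['position'],o['tool_rot'],o['grip_width'])
N=np.array([.4816,-.0613])
for n in ['wrist','top']:
    T=tcp(); c=camera(n); W=pts(c); I=c['pixels']; cv2.imwrite('pics/n_%s.png'%n,I)
    d=np.hypot(W[...,0]-N[0],W[...,1]-N[1])
    ins=(d<.06)&(W[...,2]>.023)&(W[...,2]<.034); fl=(d<.045)&(W[...,2]<.019)&(W[...,2]>.005)
    print(n,'ins',ins.sum(),'floor',fl.sum())
    if fl.sum()>20:
        P=W[fl]; print(np.median(P,0),P.min(0),P.max(0),cv2.minEnclosingCircle(P[:,:2].astype(np.float32)))
E
python3 i.py
```

```text
[ 0.48136025 -0.06271062  0.35843667] [ 9.70298261e-02  9.95281358e-01  1.87868863e-04 -4.42476810e-04] 0.033259287767841574
wrist ins 4434 floor 1368
[ 0.48637616 -0.07273542  0.01351982] [ 0.46361867 -0.0964624   0.01068872] [ 0.50928023 -0.04790695  0.01884347] ((0.48494428396224976, -0.07207115739583969), 0.024601738899946213)
top ins 52 floor 50
[ 0.4735038  -0.06871571  0.01278194] [ 0.46136979 -0.08854766  0.00933216] [ 0.49188751 -0.04594475  0.01769494] ((0.4767855405807495, -0.06766572594642639), 0.02182718925178051)
```

View pics/n_wrist.png

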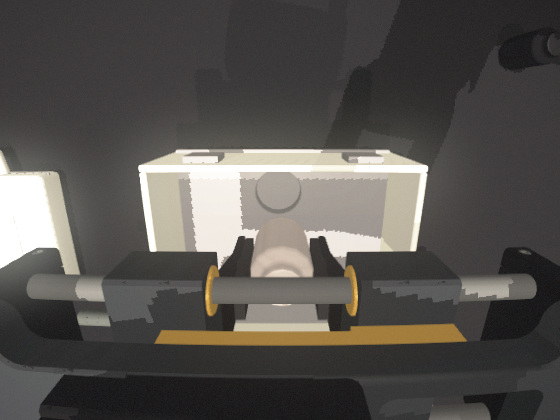

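```bash
cat > j.py <<'E'
from h import *
T=tcp(); c=camera('wrist'); print(c['cx'],c['cy'],c['fov_y'],c['k1']); W=pts(c,c['mount']); I=c['pixels']  # tool frame
zt=T[2,3]-W[...,2]
S=np.zeros(zt.shape,bool); S[165:225,245:315]=1
fl=S&(zt<.0195)&(zt>.003); P=W[fl]
print('floor tool',P.min(0),P.max(0))
# per-row left/right edges of the recess
for v in range(172,222,6):
    u=np.where(fl[v])[0]
    if len(u): print(v,u.min(),u.max(),np.round(W[v,u.min(),:2],4),np.round(W[v,u.max(),:2],4))
b=(W[...,2]>.13)&(W[...,2]<.20)&(abs(W[...,1])<.0175)&(abs(W[...,0])<.03); P=W[b]; print('obj tool',b.sum(),P.min(0),P.max(0))
# inner side walls
for z in (.05,.09):
    m=(abs(zt-z)<.006)&(abs(W[...,1])>.09)&(abs(W[...,1])<.14)&(W[...,0]>-.1)&(W[...,0]<.05)
    for s in (-1,1):
        q=W[m&(W[...,1]*s>0)]; print(z,s,len(q),np.median(q,0) if len(q) else '')
E
python3 j.py
```

```text
281.21193176783135 203.4165124172861 70.52807383077429 -0.06580537635496192
floor tool [-0.02340557 -0.0252687   0.33921392] [0.02114055 0.02342347 0.34775935]
172 267 294 [ 0.0177 -0.0159] [0.0174 0.0142]
178 261 299 [ 0.0105 -0.0228] [0.0107 0.0199]
184 259 302 [ 0.0035 -0.0252] [0.0049 0.0231]
190 259 301 [-0.0028 -0.0252] [-0.0032  0.0224]
196 261 300 [-0.0093 -0.0229] [-0.0085  0.021 ]
202 265 295 [-0.0158 -0.0184] [-0.0162  0.0156]
208 277 284 [-0.0226 -0.0048] [-0.0228  0.0031]
obj tool 3600 [-0.01107939 -0.01749744  0.13046353] [0.01703327 0.01748097 0.19995719]
0.05 -1 399 [-0.00967446 -0.10997387  0.3086064 ]
0.05 1 386 [-0.01090738  0.11800428  0.30873301]
0.09 -1 537 [ 0.00354997 -0.11061232  0.2687282 ]
0.09 1 601 [0.00500844 0.11758663 0.26862235]
```

Request:
step_arm([
  [0.001,-0.0015,-0.03,0,0,0],
  [0,0,-0.035,0,0,0],
  [0,0,-0.03,0,0,0],
  [0,0,-0.02,0,0,0],
  [0,0,-0.012,0,0,0],
  [0,0,-0.006,0,0,0],
  [0,0,-0.002,0,0,0],
  [0,0,0,0,0,0],
  [0,0,0,0,0,0],
])

```text
time: 22.52
position: [0.4828, -0.0631, 0.2243]
tool_rot: [0.097, 0.995, -0.0, 0.001]
ft_force: [1.0, -1.0, -0.8]
grip_width: 0.0334
grip_force: 25.0
```

Request:
step_arm([
  [0,0,-0.0015,0,0,0],
  [0,0,0,0,0,0],
])

```text
time: 22.78
position: [0.4826, -0.0631, 0.2223]
tool_rot: [0.097, 0.995, -0.0, 0.0]
ft_force: [0.2, -0.4, -0.9]
grip_width: 0.033
grip_force: 25.0
```

Request:
step_arm([
  [0,0,-0.001,0,0,0],
  [0,0,0,0,0,0],
])

```text
time: 23.02
position: [0.4826, -0.0631, 0.2212]
tool_rot: [0.097, 0.995, 0.0, -0.0]
ft_force: [0.3, -0.7, -1.8]
grip_width: 0.0331
grip_force: 25.0
```

Request:
step_arm([
  [0,0,-0.001,0,0,0],
  [0,0,0,0,0,0],
])

```text
time: 23.28
position: [0.4826, -0.0631, 0.2209]
tool_rot: [0.097, 0.995, -0.0, 0.0]
ft_force: [-1.2, 0.2, 5.4]
grip_width: 0.0335
grip_force: 25.0
```

Request:
step_arm([
  [0,0,0,0,0,0],
  [0,0,0,0,0,0],
  [0,0,0,0,0,0],
  [0,0,0.02,0,0,0],
  [0,0,0.04,0,0,0],
  [0,0,0.055,0,0,0],
  [0,0,0.055,0,0,0],
  [0,0,0,0,0,0],
  [0,0,0,0,0,0],
], jaw=0.07)

```text
time: 24.4
position: [0.4821, -0.0629, 0.3898]
tool_rot: [0.097, 0.995, 0.0, -0.0]
ft_force: [-0.8, -0.3, -0.2]
grip_width: 0.0702
grip_force: 0.0
```

```bash
cat > k.py <<'E'
from h import *
T=tcp(); c=camera('wrist'); W=pts(c,c['mount']); I=c['pixels']; cv2.imwrite('pics/k.png',I); Z=T[2,3]-W[...,2]
S=(abs(W[...,0])<.06)&(abs(W[...,1])<.06)
m=S&(Z>.068)&(Z<.09); P=W[m]; print(T[:3,3],'obj top',(P.min(0)+P.max(0))/2,np.ptp(P,axis=0),Z[m].max())
fl=S&(Z<.0195)&(Z>.003); P=W[fl]; print('recess',P.min(0),P.max(0))
E
python3 k.py; python3 f.py 7
```

```text
[ 0.48207051 -0.06285308  0.38983688] obj top [ 1.64502827e-02 -1.12668723e-04  3.10882358e-01] [0.06196001 0.11937656 0.02188221] 0.08989562899192377
recess [-0.01952978 -0.03801792  0.37051962] [0.0575507  0.04842615 0.38680318]
pin(case frame) 56 [ 0.0216 -0.166   0.1309] [ 0.016 -0.182  0.125] [ 0.029 -0.151  0.136]
knee_pin 0.56 [347.6, 202.0, 19.8, 25.2] [ 0.0229 -0.154   0.1311]
knee_pin 0.3 [347.6, 201.2, 22.1, 24.9] [ 0.0232 -0.1451  0.1308]
```

View pics/t_7.png

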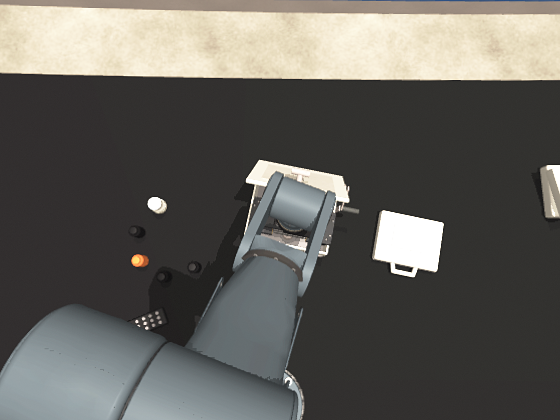

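View pics/k.png

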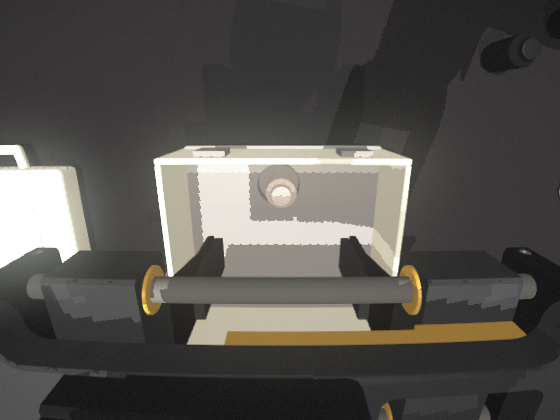

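Request:
step_arm([
  [0,0,0.05,0,0,0],
  [0,0,0.055,0,0,0],
  [0,0,0.05,0,0,0],
  [0.03,-0.0055,0.005,0,0,0],
  [0.03,-0.0055,0,0,0,0],
  [0.03,-0.0055,0,0,0,0],
  [0.031,-0.0055,0,0,0,0],
  [0,0,0,0,0,0],
  [0,0,0,0,0,0],
])

```text
time: 25.68
position: [0.6032, -0.085, 0.5486]
tool_rot: [0.097, 0.995, 0.0, -0.002]
ft_force: [-0.7, 0.9, -0.6]
grip_width: 0.0699
grip_force: 0.0
```

```bash
cat > l.py <<'E'
from h import *
T=tcp(); print(np.round(T[:3,3],4)); c=camera('wrist'); W=pts(c,T@c['mount']); 
ex=np.array([.981,-.1925]); ey=np.array([.1925,.981])
d=np.abs((W[...,:2]-[.603,-.0855])@ey); e=(W[...,:2]-[.603,-.0855])@ex
m=(d<.035)&(abs(e)<.025)&(W[...,2]>.278)&(W[...,2]<.295); P=W[m]
print(m.sum()); r=cv2.minAreaRect(P[:,:2].astype(np.float32)); print(r,P[:,2].max(),P.mean(0))
cv2.imwrite('pics/l.png',c['pixels'])
E
python3 l.py
```

```text
[ 0.6032 -0.085   0.5486]
1127
((0.595605194568634, -0.08364559710025787), (0.04354724660515785, 0.029808180406689644), 78.75102233886719) 0.2916641910801472 [ 0.59920504 -0.0844138   0.28686391]
```

Request:
step_arm([
  [0.0003,-0.0003,-0.04,0,0,0],
  [0,0,-0.04,0,0,0],
  [0,0,-0.021,0,0,0],
  [0,0,0,0,0,0],
  [0,0,0,0,0,0],
])

```text
time: 26.35
position: [0.6039, -0.0854, 0.4506]
tool_rot: [0.097, 0.995, -0.0, 0.001]
ft_force: [0.4, 0.4, 0.3]
grip_width: 0.0699
grip_force: 0.0
```

Request:
step_arm([
  [0,0,0,0,0,0],
  [0,0,0,0,0,0],
  [0,0,0,0,0,0],
  [0,0,0,0,0,0],
], jaw=0.03, squeeze=40)

```text
time: 26.85
position: [0.6039, -0.0855, 0.4496]
tool_rot: [0.097, 0.995, -0.0, 0.0]
ft_force: [-0.9, -0.5, 0.5]
grip_width: 0.0438
grip_force: 40.0
```

Request:
step_arm([
  [0.0036,-0.0007,0.0011,0,0,0],
  [0.0036,-0.0007,0.0009,0,0,0],
  [0.0036,-0.0007,0.0009,0,0,0],
  [0.0036,-0.0007,0.0008,0,0,0],
  [0.0036,-0.0007,0.0007,0,0,0],
  [0.0036,-0.0007,0.0006,0,0,0],
  [0,0,0,0,0,0],
])

```text
time: 27.72
position: [0.6234, -0.0893, 0.4539]
tool_rot: [0.097, 0.995, 0.0, -0.005]
ft_force: [-9.1, -0.5, 4.3]
grip_width: 0.0438
grip_force: 40.0
```

Request:
step_arm([
  [0.0036,-0.0007,0.0006,0,0,0],
  [0.0036,-0.0007,0.0005,0,0,0],
  [0.0026,-0.0005,0.0004,0,0,0],
  [0,0,0,0,0,0],
])

```text
time: 28.22
position: [0.6331, -0.0912, 0.4555]
tool_rot: [0.097, 0.995, 0.0, -0.005]
ft_force: [-8.2, -0.4, 6.2]
grip_width: 0.0438
grip_force: 40.0
```

Request:
step_arm([
  [0.0015,-0.0003,0.0002,0,0,0],
  [0,0,0,0,0,0],
])

```text
time: 28.48
position: [0.6343, -0.0914, 0.4556]
tool_rot: [0.097, 0.995, 0.0, -0.006]
ft_force: [-9.9, -1.1, 6.4]
grip_width: 0.0437
grip_force: 40.0
```

Request:
step_arm([
  [0.0015,-0.0003,0.0002,0,0,0],
  [0,0,0,0,0,0],
])

```text
time: 28.72
position: [0.6354, -0.0917, 0.4557]
tool_rot: [0.097, 0.995, 0.0, -0.007]
ft_force: [-10.7, 0.9, 7.6]
grip_width: 0.0433
grip_force: 40.0
```

```bash
python3 f.py 8
```

```text
pin(case frame) 60 [ 0.0535 -0.1659  0.1278] [ 0.047 -0.182  0.119] [ 0.061 -0.15   0.133]
knee_pin 0.46 [351.7, 197.2, 19.6, 14.3] [ 0.0548 -0.1578  0.1279]
```

Request:
step_arm([
  [0.0015,-0.0003,0.0001,0,0,0],
  [0,0,0,0,0,0],
])

```text
time: 29.08
position: [0.6363, -0.0918, 0.4558]
tool_rot: [0.097, 0.995, 0.0, -0.008]
ft_force: [-15.2, 0.8, 7.8]
grip_width: 0.0435
grip_force: 40.0
```

Request:
step_arm([
  [0.001,-0.0002,0.0001,0,0,0],
  [0,0,0,0,0,0],
])

```text
time: 29.32
position: [0.6368, -0.0919, 0.4558]
tool_rot: [0.097, 0.995, 0.001, -0.009]
ft_force: [-15.5, 1.2, 8.9]
grip_width: 0.0438
grip_force: 40.0
```

```bash
python3 f.py 9
```

```text
pin(case frame) 57 [ 0.054  -0.1654  0.1276] [ 0.049 -0.181  0.119] [ 0.061 -0.15   0.134]
knee_pin 0.58 [350.4, 196.1, 19.4, 13.6] [ 0.056  -0.154   0.1282]
knee_pin 0.26 [348.8, 198.6, 22.2, 23.0] [ 0.0555 -0.1502  0.1278]
```

Request:
step_arm([
  [-0.0035,0.0007,0.002,0,0,0],
  [0,0,0,0,0,0],
])

```text
time: 29.68
position: [0.635, -0.0916, 0.4558]
tool_rot: [0.097, 0.995, 0.0, -0.006]
ft_force: [-7.9, -0.6, -2.1]
grip_width: 0.0434
grip_force: 40.0
```

Request:
step_arm([
  [0,0,0,0,0,0],
  [0,0,0,0,0,0],
  [0,0,0,0,0,0],
  [0,0,0.03,0,0,0],
  [0,0,0.04,0,0,0],
  [0,0,0.03,0,0,0],
  [0,0,0,0,0,0],
], jaw=0.07)

```text
time: 30.55
position: [0.6377, -0.0918, 0.5619]
tool_rot: [0.097, 0.995, -0.001, 0.004]
ft_force: [1.1, -0.6, -0.3]
grip_width: 0.0698
grip_force: 0.0
```

```bash
python3 f.py 10; python3 -c "
from h import *
print(get_obs()['q'])"
```

```text
pin(case frame) 58 [ 0.0501 -0.1654  0.1286] [ 0.045 -0.182  0.122] [ 0.058 -0.151  0.133]
knee_pin 0.43 [350.1, 195.9, 17.2, 13.3] [ 0.0522 -0.1507  0.1294]
[-3.16286152e-01  4.32436036e-01  1.17135623e+00  1.01565649e-04
  1.53803839e+00 -1.69286365e+00]
```

Request:
step_arm([
  [-0.0138,-0.0257,0,0,0,-10],
  [-0.0138,-0.0257,0,0,0,-10],
  [-0.0138,-0.0257,0,0,0,-10],
  [-0.0138,-0.0257,0,0,0,-10],
  [-0.0138,-0.0257,0,0,0,-10],
  [-0.0138,-0.0257,-0.01,0,0,-10],
  [-0.0138,-0.0257,-0.02,0,0,-10],
  [-0.0138,-0.0257,-0.02,0,0,-10],
  [-0.0136,-0.0259,-0.02,0,0,-10],
  [0,0,0,0,0,0],
], jaw=0, squeeze=5)

```text
time: 31.9
position: [0.512, -0.3246, 0.4844]
tool_rot: [0.773, 0.634, -0.001, -0.004]
ft_force: [0.5, -0.4, -0.8]
grip_width: 0.0007
grip_force: 0.0
```

Request:
step_arm([
  [0,0,-0.04,9.8,-1.9,0],
  [0,0,-0.04,9.8,-1.9,0],
  [0,0,-0.04,9.8,-1.9,0],
  [0,0,-0.03,0,0,0],
  [0,0,0,0,0,0],
  [0,0,0,0,0,0],
])

```text
time: 32.65
position: [0.514, -0.323, 0.3394]
tool_rot: [0.746, 0.614, 0.199, -0.164]
ft_force: [0.6, 0.1, 0.2]
grip_width: 0.0008
grip_force: 0.0
```

```bash
cat > p.py <<'E'
from h import *
T=tcp(); ex=np.array([.981,-.1925,0]); ey=np.array([.1925,.981,0]); C=np.array([.5483,-.0744,0])
B=np.array([ex,ey,[0,0,1]])
print('tool axes in case (cols):\n',np.round(B@T[:3,:3],3)); 
for z in (.17,.182): print(z,np.round(B@(T[:3,3]+T[:3,2]*z-C),4))
print(get_obs()['grip_width'],get_obs()['q'])
E
python3 p.py; python3 f.py 11
```

```text
tool axes in case (cols):
 [[-0.001  1.    -0.   ]
 [ 0.866  0.001  0.499]
 [ 0.499  0.    -0.867]]
0.17 [ 0.0142 -0.1657  0.1921]
0.182 [ 0.0142 -0.1597  0.1817]
0.0008155726679270172 [-0.82859294  0.63282441  1.48820925  0.42221125  1.36856769 -0.79578589]
pin(case frame) 363 [ 0.0778 -0.188   0.289 ] [ 0.02  -0.2    0.239] [ 0.108 -0.164  0.3  ]
knee_pin 0.48 [159.8, 205.5, 16.6, 16.6] [-0.0608  0.3873  0.058 ]
```

Request:
step_arm([
  [0,0,-0.03,0,0,0],
  [0,0,-0.03,0,0,0],
  [0,0,-0.011,0,0,0],
  [0,0,0,0,0,0],
  [0,0,0,0,0,0],
])

```text
time: 33.38
position: [0.5137, -0.3237, 0.2687]
tool_rot: [0.746, 0.614, 0.199, -0.163]
ft_force: [-0.6, 0.6, 0.8]
grip_width: 0.0001
grip_force: 0.0
```

Request:
step_arm([
  [0.005,-0.001,0,0,0,0],
  [0.004,-0.0008,0,0,0,0],
  [0,0,0,0,0,0],
])

```text
time: 33.75
position: [0.5228, -0.3253, 0.2676]
tool_rot: [0.746, 0.614, 0.199, -0.164]
ft_force: [0.1, 0.1, 0.2]
grip_width: 0.0003
grip_force: 0.0
```

```bash
cat > r.py <<'E'
from h import *
import sys
T=tcp(); c=camera('wrist'); W=pts(c,T@c['mount']); cv2.imwrite('pics/r%s.png'%sys.argv[1],c['pixels'])
ex=np.array([.981,-.1925]); ey=np.array([.1925,.981]); C=np.array([.5483,-.0744])
Q=np.dstack([(W[...,:2]-C)@ex,(W[...,:2]-C)@ey,W[...,2]])
for r in cut_out('knee_pin','wrist')[:2]:
    P=Q[r['region']];P=P[~np.isnan(P[:,0])]; print(round(r['confidence'],2),np.round(r['extent']),np.round(np.median(P,0),4),np.round(P.min(0),3),np.round(P.max(0),3))
m=(Q[...,1]<-.14)&(Q[...,1]>-.155)&(abs(Q[...,2]-.121)<.012)&(Q[...,0]>.03)&(Q[...,0]<.1)
if m.sum(): print('pin band',m.sum(),np.round(np.median(Q[m],0),4),Q[m].min(0),Q[m].max(0))
o=get_obs(); print('force case',np.round([o['ft_force'][:2]@ex,o['ft_force'][:2]@ey],1),'tip x',(T[:2,3]-C)@ex)
E
python3 r.py 1
```

```text
0.65 [388. 203. 140. 102.] [ 0.0627 -0.1344  0.1589] [ 0.045 -0.161 -0.001] [ 0.205 -0.064  0.2  ]
pin band 673 [ 0.0502 -0.1477  0.1291] [ 0.03010856 -0.15495666  0.11663483] [ 0.05844566 -0.14001588  0.13191718]
force case [ 0.2 -0.2] tip x 0.023243193003106385
```

View pics/r1.png

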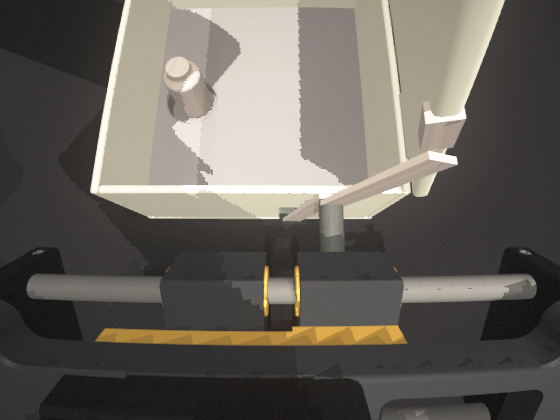

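Request:
step_arm([
  [0.003,-0.0006,0,0,0,0],
  [0,0,0,0,0,0],
])

```text
time: 34.1
position: [0.5255, -0.3258, 0.2673]
tool_rot: [0.746, 0.614, 0.199, -0.165]
ft_force: [-0.6, 0.8, -1.4]
grip_width: 0.0005
grip_force: 0.0
```

Request:
step_arm([
  [0.002,-0.0004,0,0,0,0],
  [0,0,0,0,0,0],
])

```text
time: 34.35
position: [0.5274, -0.3262, 0.2673]
tool_rot: [0.746, 0.614, 0.199, -0.165]
ft_force: [0.2, -0.6, -0.4]
grip_width: 0.0005
grip_force: 0.0
```

Request:
step_arm([
  [0.0015,-0.0003,0,0,0,0],
  [0,0,0,0,0,0],
])

```text
time: 34.6
position: [0.5289, -0.3265, 0.2674]
tool_rot: [0.746, 0.614, 0.199, -0.165]
ft_force: [0.2, 0.1, 0.7]
grip_width: 0.0005
grip_force: 0.0
```

```bash
python3 r.py 2
```

```text
0.62 [375. 202. 136. 102.] [ 0.0626 -0.1344  0.1584] [ 0.045 -0.161  0.   ] [ 0.194 -0.05   0.199]
pin band 748 [ 0.0499 -0.1486  0.1289] [ 0.03009243 -0.15498964  0.11472007] [ 0.05868516 -0.14003675  0.13158065]
force case [-1.1  0.1] tip x 0.029492039630799004
```

Request:
step_arm([
  [0.002,-0.0004,0,0,0,0],
  [0,0,0,0,0,0],
])

```text
time: 34.95
position: [0.5309, -0.3269, 0.2674]
tool_rot: [0.746, 0.614, 0.199, -0.165]
ft_force: [0.1, -0.9, -0.4]
grip_width: 0.0001
grip_force: 0.0
```

Request:
step_arm([
  [0.002,-0.0004,0,0,0,0],
  [0,0,0,0,0,0],
])

```text
time: 35.2
position: [0.5329, -0.3273, 0.2673]
tool_rot: [0.746, 0.614, 0.199, -0.165]
ft_force: [-0.3, -0.3, 0.6]
grip_width: 0.0005
grip_force: 0.0
```

```bash
python3 r.py 3
```

```text
0.66 [366. 202. 132. 102.] [ 0.0629 -0.1344  0.1577] [ 0.045 -0.161 -0.   ] [ 0.188 -0.063  0.2  ]
pin band 767 [ 0.05   -0.1491  0.129 ] [ 0.03011737 -0.1549676   0.11440059] [ 0.05863275 -0.14000606  0.13155681]
force case [0.3 0.1] tip x 0.0336293507189212
```

Request:
step_arm([
  [0.002,-0.0004,0,0,0,0],
  [0,0,0,0,0,0],
])

```text
time: 35.55
position: [0.5349, -0.3277, 0.2673]
tool_rot: [0.746, 0.614, 0.199, -0.165]
ft_force: [-0.1, -0.0, 1.0]
grip_width: 0.0004
grip_force: 0.1
```

Request:
step_arm([
  [0.0015,-0.0003,0,0,0,0],
  [0,0,0,0,0,0],
])

```text
time: 35.8
position: [0.5362, -0.3279, 0.2672]
tool_rot: [0.746, 0.614, 0.199, -0.165]
ft_force: [-0.8, -0.7, 0.3]
grip_width: 0.0003
grip_force: 0.5
```

```bash
python3 r.py 4
```

```text
0.71 [359. 203. 127. 101.] [ 0.0631 -0.1344  0.1588] [ 0.046 -0.161  0.001] [ 0.183 -0.057  0.2  ]
pin band 816 [ 0.0506 -0.1491  0.1285] [ 0.03001003 -0.15499387  0.11377262] [ 0.05973816 -0.14000981  0.13151685]
force case [-0.6 -0.5] tip x 0.03691951389216812
```

Request:
step_arm([
  [0.0015,-0.0003,0,0,0,0],
  [0,0,0,0,0,0],
])

```text
time: 36.15
position: [0.5378, -0.3282, 0.2673]
tool_rot: [0.746, 0.614, 0.199, -0.165]
ft_force: [-1.5, 0.1, 0.7]
grip_width: 0.0004
grip_force: 0.7
```

Request:
step_arm([
  [0.0015,-0.0003,0,0,0,0],
  [0,0,0,0,0,0],
])

```text
time: 36.4
position: [0.5396, -0.3287, 0.2674]
tool_rot: [0.746, 0.614, 0.199, -0.164]
ft_force: [-0.1, -0.4, -0.4]
grip_width: 0.0002
grip_force: 0.3
```

```bash
python3 r.py 5
```

```text
0.63 [355. 203. 114. 103.] [ 0.0654 -0.1344  0.1586] [ 0.05  -0.161  0.029] [ 0.105 -0.081  0.199]
pin band 810 [ 0.0542 -0.1496  0.1272] [ 0.03121927 -0.15494664  0.11410657] [ 0.06335661 -0.14007939  0.13033432]
force case [-0.6  0.4] tip x 0.04042857098193891
```

Request:
step_arm([
  [0.002,-0.0004,0,0,0,0],
  [0,0,0,0,0,0],
])

```text
time: 36.75
position: [0.5416, -0.3291, 0.2675]
tool_rot: [0.746, 0.614, 0.199, -0.164]
ft_force: [0.0, -0.3, 0.1]
grip_width: 0.0004
grip_force: 0.0
```

Request:
step_arm([
  [0.002,-0.0004,0,0,0,0],
  [0,0,0,0,0,0],
])

```text
time: 37.0
position: [0.5434, -0.3294, 0.2673]
tool_rot: [0.746, 0.614, 0.199, -0.165]
ft_force: [-0.1, 0.9, 0.3]
grip_width: 0.0005
grip_force: 0.2
```

```bash
python3 r.py 6
```

```text
0.75 [351. 204. 110.  99.] [ 0.0679 -0.1344  0.158 ] [ 0.053 -0.16   0.   ] [ 0.171 -0.056  0.199]
pin band 805 [ 0.0577 -0.1496  0.126 ] [ 0.0348334  -0.15499559  0.1138788 ] [ 0.06670198 -0.14002141  0.12892669]
force case [0.2 1.4] tip x 0.04424919553854766
```

Request:
step_arm([
  [0.002,-0.0004,0,0,0,0],
  [0,0,0,0,0,0],
])

```text
time: 37.35
position: [0.5451, -0.3296, 0.2671]
tool_rot: [0.746, 0.614, 0.199, -0.165]
ft_force: [-1.3, 0.6, -0.8]
grip_width: 0.0006
grip_force: 0.8
```

Request:
step_arm([
  [0.002,-0.0004,0,0,0,0],
  [0,0,0,0,0,0],
])

```text
time: 37.6
position: [0.5472, -0.33, 0.2671]
tool_rot: [0.746, 0.614, 0.199, -0.165]
ft_force: [-2.9, 0.5, -0.4]
grip_width: 0.0002
grip_force: 1.1
```

```bash
python3 r.py 7
```

```text
0.56 [343. 204.  94. 100.] [ 0.0693 -0.1345  0.1586] [ 0.057 -0.16   0.002] [ 0.161 -0.058  0.198]
0.53 [224. 126. 331. 252.] [ 0.0052 -0.0491  0.0302] [-0.192 -0.16  -0.   ] [0.171 0.164 0.25 ]
pin band 788 [ 0.0613 -0.1497  0.1247] [ 0.03855532 -0.15498051  0.11374724] [ 0.0702     -0.14001632  0.12773813]
force case [-2.   0.6] tip x 0.04811922329582468
```

Request:
step_arm([
  [0.0015,-0.0003,0,0,0,0],
  [0,0,0,0,0,0],
])

```text
time: 37.95
position: [0.5488, -0.3304, 0.2673]
tool_rot: [0.746, 0.614, 0.199, -0.165]
ft_force: [-3.0, -0.1, 0.1]
grip_width: 0.0005
grip_force: 1.4
```

Request:
step_arm([
  [0.0015,-0.0003,0,0,0,0],
  [0,0,0,0,0,0],
])

```text
time: 38.2
position: [0.5503, -0.3307, 0.2672]
tool_rot: [0.746, 0.614, 0.199, -0.165]
ft_force: [-3.4, 1.2, -0.9]
grip_width: -0.0
grip_force: 1.7
```

```bash
python3 r.py 8
```

```text
0.94 [336. 203.  82.  99.] [ 0.0704 -0.1345  0.156 ] [ 0.06  -0.16   0.001] [ 0.105 -0.07   0.198]
0.57 [223. 125. 336. 250.] [ 0.0032 -0.0568  0.0307] [-0.194 -0.16  -0.001] [0.161 0.158 0.25 ]
pin band 778 [ 0.0643 -0.1495  0.1231] [ 0.04186628 -0.15498689  0.11361363] [ 0.07386693 -0.1400197   0.12655781]
force case [-3.7 -0.4] tip x 0.05126913178147673
```

View pics/r8.png

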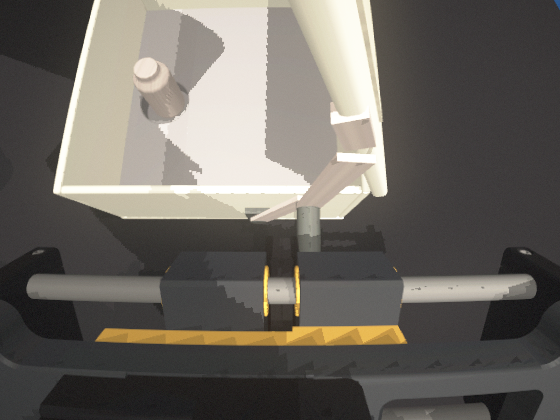

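Request:
step_arm([
  [-0.006,0.0012,0,0,0,0],
  [-0.014,0.0027,0,0,0,0],
  [0,0,0,0,0,0],
])

```text
time: 38.67
position: [0.5294, -0.3268, 0.2677]
tool_rot: [0.747, 0.613, 0.199, -0.165]
ft_force: [-0.0, -0.0, -0.0]
grip_width: 0.0005
grip_force: 0.0
```

```bash
python3 r.py 9; cat >> r.py <<'E'
# lid angle: points on the lid's -y side edge / underside within case y -.12...-0.02
m=(Q[...,1]>-.12)&(Q[...,1]<.1)&(Q[...,2]>.13)&(Q[...,2]<.33)&(Q[...,0]>-.05)&(Q[...,0]<.12)
P=Q[m]; print(len(P))
if len(P)>50:
    a=np.arctan2(P[:,2]-.1,.11-P[:,0]); print('lid angle pct',np.round(np.percentile(a,[5,25,50,75,95]),3))
E
python3 r.py 10
```

```text
0.81 [382. 204. 106. 103.] [ 0.0694 -0.1344  0.1576] [ 0.059 -0.161  0.029] [ 0.1   -0.092  0.198]
0.73 [353. 203. 166. 101.] [ 0.0675 -0.1343  0.1331] [ 0.021 -0.161 -0.   ] [ 0.152 -0.082  0.198]
pin band 673 [ 0.0641 -0.1486  0.1236] [ 0.03019462 -0.1549946   0.11433435] [ 0.07263465 -0.14002472  0.12656606]
force case [-0.6 -0.7] tip x 0.030062070483558776
0.73 [380. 205. 102. 100.] [ 0.0695 -0.1344  0.1561] [ 0.059 -0.161 -0.   ] [ 0.105 -0.092  0.197]
pin band 675 [ 0.0641 -0.1487  0.1236] [ 0.03006381 -0.15499526  0.11449611] [ 0.07238327 -0.14000012  0.12615933]
force case [-0.3  1. ] tip x 0.030942906320147207
796
lid angle pct [1.191 1.195 1.196 1.2   1.213]
```

Request:
step_arm([
  [0,-0.01,0.04,0,0,0],
  [0,-0.01,0.05,0,0,0],
  [0,0,0.05,-9.8,1.9,0],
  [0,0,0.05,-9.8,1.9,0],
  [0,0,0.05,-9.8,1.9,0],
  [0,0,0.05,0,0,0],
  [0,0,0.002,0,0,0],
], jaw=0.07)

```text
time: 39.75
position: [0.5308, -0.3465, 0.5651]
tool_rot: [0.772, 0.635, 0.001, 0.006]
ft_force: [0.3, -0.4, 0.5]
grip_width: 0.0623
grip_force: 0.0
```

Request:
step_arm([
  [0.0108,0.0286,0,0,0,10],
  [0.0108,0.0286,0,0,0,10],
  [0.0108,0.0286,0,0,0,10],
  [0.0108,0.0286,0,0,0,10],
  [0.0108,0.0286,0,0,0,10],
  [0.0108,0.0286,0,0,0,10],
  [0.0108,0.0286,0,0,0,10],
  [0.0108,0.0286,0,0,0,10],
  [0.0108,0.0286,0,0,0,10],
  [0,0,0,0,0,0],
  [0,0,0,0,0,0],
])

```text
time: 41.12
position: [0.6274, -0.0899, 0.5583]
tool_rot: [0.098, 0.995, -0.0, -0.001]
ft_force: [0.2, -0.5, -0.0]
grip_width: 0.0697
grip_force: 0.0
```

```bash
cat > l.py <<'E'
from h import *
o=get_obs(); T=tcp(); print(np.round(T[:3,3],4),o['tool_rot']); c=camera('wrist'); W=pts(c,T@c['mount']); cv2.imwrite('pics/l2.png',c['pixels'])
ex=np.array([.981,-.1925]); ey=np.array([.1925,.981]); C=np.array([.5483,-.0744])
Q=np.dstack([(W[...,:2]-C)@ex,(W[...,:2]-C)@ey,W[...,2]])
# bar ends project beyond; points behind the lid's upper face by >30 mm normal
th=np.arange(1.1,1.3,.01)
m=(abs(Q[...,1])<.04)&(Q[...,2]>.25)&(Q[...,2]<.31)&(Q[...,0]>.04)&(Q[...,0]<.12); P=Q[m]
for z0 in (.26,.27,.275,.28,.285,.29,.295,.30):
    q=P[abs(P[:,2]-z0)<.0025]; print(z0,len(q),np.round([q.min(0),q.max(0)],4).tolist() if len(q) else '')
E
python3 l.py; python3 f.py 12
```

```text
[ 0.6274 -0.0899  0.5583] [ 9.78579431e-02  9.95199906e-01 -9.93954942e-05 -9.80388272e-04]
0.26 65 [[0.0586, -0.0381, 0.2575], [0.0607, 0.0393, 0.2625]]
0.27 86 [[0.0546, -0.0397, 0.2675], [0.0566, 0.0397, 0.2725]]
0.275 93 [[0.0526, -0.04, 0.2725], [0.0547, 0.0384, 0.2775]]
0.28 137 [[0.0507, -0.04, 0.2775], [0.0644, 0.0394, 0.2825]]
0.285 308 [[0.0489, -0.0383, 0.2825], [0.0714, 0.0396, 0.2875]]
0.29 711 [[0.0445, -0.0394, 0.2875], [0.0866, 0.0398, 0.2925]]
0.295 786 [[0.0427, -0.0397, 0.2925], [0.0845, 0.0398, 0.2974]]
0.3 121 [[0.0402, -0.0393, 0.2977], [0.0791, 0.0399, 0.3025]]
pin(case frame) 55 [ 0.0647 -0.1665  0.1229] [ 0.06  -0.181  0.112] [ 0.072 -0.15   0.129]
```

View pics/l2.png

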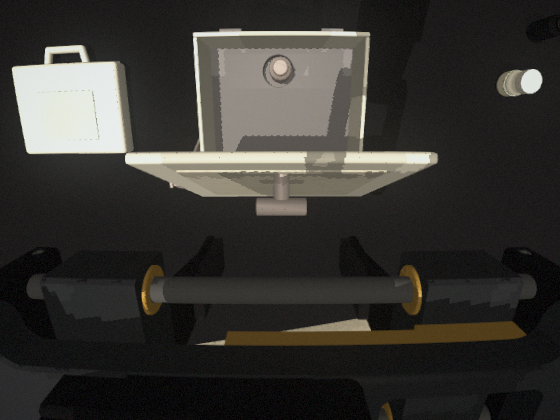

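Request:
step_arm([
  [-0.001,0,-0.04,0,0,0],
  [0,0,-0.04,0,0,0],
  [0,0,-0.0265,0,0,0],
  [0,0,0,0,0,0],
  [0,0,0,0,0,0],
])

```text
time: 41.9
position: [0.6269, -0.0902, 0.4542]
tool_rot: [0.098, 0.995, -0.0, 0.001]
ft_force: [-0.1, 0.4, 0.2]
grip_width: 0.07
grip_force: 0.0
```

Request:
step_arm([
  [0,0,0,0,0,0],
  [0,0,0,0,0,0],
  [0,0,0,0,0,0],
  [0,0,0,0,0,0],
], jaw=0.03, squeeze=40)

```text
time: 42.4
position: [0.6265, -0.0898, 0.4533]
tool_rot: [0.097, 0.995, -0.001, 0.0]
ft_force: [-0.9, -1.3, 1.6]
grip_width: 0.0434
grip_force: 40.0
```

Request:
step_arm([
  [-0.0036,0.0007,-0.0007,0,0,0],
  [-0.0036,0.0007,-0.0008,0,0,0],
  [-0.0036,0.0007,-0.0009,0,0,0],
  [0,0,0,0,0,0],
])

```text
time: 42.9
position: [0.6155, -0.0877, 0.4511]
tool_rot: [0.097, 0.995, -0.001, 0.0]
ft_force: [0.6, -3.6, 4.2]
grip_width: 0.0431
grip_force: 40.0
```

```bash
python3 f.py 13
```

```text
pin(case frame) 52 [ 0.0708 -0.1674  0.1201] [ 0.064 -0.182  0.114] [ 0.079 -0.152  0.126]
```

Request:
step_arm([
  [-0.0064,0.0013,-0.0017,0,0,0],
  [-0.0088,0.0018,-0.0026,0,0,0],
  [-0.0089,0.0016,-0.0031,0,0,0],
  [-0.0086,0.0017,-0.0035,0,0,0],
  [-0.0084,0.0017,-0.004,0,0,0],
  [-0.0082,0.0016,-0.0044,0,0,0],
  [-0.008,0.0016,-0.0048,0,0,0],
  [0,0,0,0,0,0],
])

```text
time: 44.0
position: [0.5565, -0.076, 0.4246]
tool_rot: [0.097, 0.995, -0.0, -0.003]
ft_force: [-3.0, -5.7, 0.5]
grip_width: 0.0435
grip_force: 40.0
```

Request:
step_arm([
  [-0.0078,0.0015,-0.0052,0,0,0],
  [-0.0075,0.0015,-0.0056,0,0,0],
  [-0.0072,0.0014,-0.006,0,0,0],
  [-0.0069,0.0014,-0.0063,0,0,0],
  [-0.0066,0.0013,-0.0067,0,0,0],
  [-0.0062,0.0012,-0.007,0,0,0],
  [0,0,0,0,0,0],
])

```text
time: 44.88
position: [0.5147, -0.0678, 0.387]
tool_rot: [0.097, 0.995, -0.0, -0.003]
ft_force: [-0.9, -6.7, -6.2]
grip_width: 0.0435
grip_force: 40.0
```

Request:
step_arm([
  [-0.0059,0.0012,-0.0073,0,0,0],
  [-0.0055,0.0011,-0.0076,0,0,0],
  [-0.0051,0.001,-0.0079,0,0,0],
  [-0.0048,0.0009,-0.0081,0,0,0],
  [-0.0044,0.0009,-0.0084,0,0,0],
  [-0.0039,0.0008,-0.0086,0,0,0],
  [-0.0035,0.0007,-0.0088,0,0,0],
  [-0.0031,0.0006,-0.0089,0,0,0],
  [0,0,0,0,0,0],
])

```text
time: 46.0
position: [0.4791, -0.0607, 0.3218]
tool_rot: [0.097, 0.995, -0.0, -0.002]
ft_force: [0.5, -7.4, -10.7]
grip_width: 0.0433
grip_force: 40.0
```

Request:
step_arm([
  [-0.0026,0.0005,-0.007,0,0,0],
  [-0.0012,0.0003,-0.005,0,0,0],
  [-0.001,0.0002,-0.004,0,0,0],
  [0,0,0,0,0,0],
])

```text
time: 46.5
position: [0.4747, -0.0599, 0.3066]
tool_rot: [0.097, 0.995, -0.0, -0.001]
ft_force: [-0.2, -6.8, -5.8]
grip_width: 0.0436
grip_force: 40.0
```

Request:
step_arm([
  [0,0,-0.002,0,0,0],
  [0,0,0,0,0,0],
])

```text
time: 46.75
position: [0.4746, -0.0598, 0.3065]
tool_rot: [0.097, 0.995, -0.0, -0.0]
ft_force: [-3.2, -6.5, 11.2]
grip_width: 0.0432
grip_force: 40.0
```

Request:
step_arm([
  [0,0,-0.0015,0,0,0],
  [0,0,0,0,0,0],
])

```text
time: 47.0
position: [0.4745, -0.0597, 0.3064]
tool_rot: [0.097, 0.995, -0.001, -0.0]
ft_force: [-6.2, -6.1, 23.0]
grip_width: 0.0436
grip_force: 40.0
```

Shut against the rim; release and retreat.

Request:
step_arm([
  [0,0,0.0025,0,0,0],
  [0,0,0,0,0,0],
])

```text
time: 47.25
position: [0.4747, -0.0598, 0.3065]
tool_rot: [0.097, 0.995, -0.0, -0.0]
ft_force: [-1.3, -6.5, 2.1]
grip_width: 0.0432
grip_force: 40.0
```

Request:
step_arm([
  [0,0,0,0,0,0],
  [0,0,0,0,0,0],
  [0,0,0,0,0,0],
  [0,0,0.02,0,0,0],
  [0,0,0.05,0,0,0],
  [0,0,0.05,0,0,0],
  [0,0,0.04,0,0,0],
  [0,0,0,0,0,0],
  [0,0,0,0,0,0],
  [0,0,0,0,0,0],
], jaw=0.075)

```text
time: 48.5
position: [0.4747, -0.0593, 0.4652]
tool_rot: [0.097, 0.995, 0.001, -0.002]
ft_force: [-0.1, 0.4, 0.4]
grip_width: 0.0748
grip_force: 0.0
```

```bash
python3 d.py
```

```text
[ 0.4747 -0.0593  0.4652]
bar 584 ((0.474893182516098, -0.0599355585873127), (0.043292801827192307, 0.014129148796200752), 78.81405639648438) 0.150841981805811 [ 0.47426095 -0.05978778  0.1473267 ]
lid ((0.5463420152664185, -0.07942184805870056), (0.25692716240882874, 0.22913247346878052), 78.87310791015625) [[0.40913814306259155, -0.18336130678653717], [0.633963406085968, -0.22757987678050995], [0.6835458874702454, 0.024517610669136047], [0.4587206244468689, 0.06873618066310883]] 0.11232039360315219
knee_pin 0.52 [176. 260.  13.  18.] [ 0.541 -0.207  0.108] [ 0.533 -0.253  0.   ] [ 0.589 -0.204  0.113]
anchor 0.51 [178. 259.   9.  17.] [ 0.541 -0.207  0.108] [ 0.533 -0.211  0.098] [ 0.55  -0.204  0.113]
```

Handle and lid heights match those measured before opening (0.1508 and 0.1123 m), so the lid is shut.

```bash
python3 -c "
from rig import hand_in
print(hand_in())"
```

```text
the job is handed in; nothing more can be done
None
```

I stowed the steel objective upright in the recess, folded the brace without pushing its knee harder than about 4 N, shut the lid, and handed the job in at about 48.5 s; no verdict came back.

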